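# Build the bayonet sieve stack on the shaker

## Robot

A 6-joint arm with a two-finger parallel gripper is mounted at the origin on the work surface. World frame = base frame: x ahead of the robot, y to its left, z up, the work surface at z = 0. Lengths are in m, angles in rad, forces in N, time in s.
With the tool pointing down it reaches from about 0.225 to 0.875 m from the base axis. Payload 3.4 kg.
Tool frame: the origin (TCP) lies at the very end of the fingers, on their centre line; the grasp point (between the pads) lies 19 mm behind it; z points along the fingers, y is the direction in which the jaws open and shut (so a half turn about z gives the same grasp; the last joint's range is limited). The gripper opens to 85 mm and grips with 20 to 120 N. Pads are 22 mm wide; open, the fingers measure 114 mm over their backs; the gripper's body (76 mm by 85 mm) begins 54 mm behind the grasp point. The pads swing forward as they close: fully open they stand 13 mm farther back than shut.
Start: joints at [-1.455, 0.276, 1.505, -0, 1.361, -0.121], TCP at [0.135, -0.559, 0.231] pointing down, gripper open.
Joint ranges: [-2.89, 2.89], [-0.75, 2.08], [0.22, 2.7], [-1.18, 4.32], [0.11, 2.71], [-2.7, 2.7]. Speed limits (rad/s): [2.57, 2.57, 3.14, 3.14, 3.14, 3.14].

## Interface

Orientations are given as a unit quaternion [w, x, y, z].
In Python, from rig import manip gives the robot as it stands. The module is installed in compiled form; this text tells all that it offers.
- The arm moves only by the tool carry_out, never from a script. Its argument "moves" is one flat list of numbers, 5 for each row, row after row: the opening in per cent of the stroke, from 0 (shut) to 100 (fully open), then the shift along the world's x, y, z in cm, then the turn about the world's z in rad. A call has exactly 10 rows; each row shifts and turns the commanded pose from where the row before left it; what a row does not reach is not made up. A row lasts 1/10 s, in which the tool goes at most 50 mm and 8.59 degrees, less where a joint would pass 70% of its speed; a pose out of reach is approached as far as the arm can. A call is refused whole if a number of a shift passes 5 or a number of a turn 0.15, either way. A call with a gripper value outside its range is refused whole. The fingers move at their own pace and stop on an object; "squeeze" is the grip in N (left out, the last holds). Time passes only in rows, so rows that do not move let the fingers close, or fill a call up. It gives the time, the measured TCP pose, the force and the opening at its end, in the units of the state.
- manip.get_state(): the state, without advancing time (a new reading comes with each control period).
- manip.get_image(name): name is "scene" or "side" or "wrist"; returns the picture (400x640x3 uint8, red, green, blue); there is no depth.
- manip.camera_info(name): a dict with "fov_y" (degrees; the focal length in pixels is half the picture's height over the tangent of half this angle, whatever the lens; pixels are square), "cx", "cy" (the principal point, pixels), "rvec" (rotation vector, rad) and "tvec" (3), from world to camera coordinates, as OpenCV has them; the wrist camera has in their place "hand_eye" (4x4, takes a point from camera to tool coordinates, whose origin is the TCP and whose axes are the flange's). Camera axes: x right, y down, z forward; pixel columns grow to the right and rows downward; lengths in m; the calibration is good to about 2 mm. The wrist camera is an equidistant fisheye: a pixel r from the principal point sees the ray r / f radians off the axis. A picture is of the moment at which its call begins: read the wrist's pose just before it. camera_info takes no time and is no camera call.
- manip.sign_off(): hands the job in, once; it reports no verdict.
The state is a dict: "clock": time; "qpos": joint angles; "qd": joint speeds; "effort": joint torques, N m; "position": TCP position; "ee_rot": TCP orientation; "contact_force": force on the tool from outside, world axes, zero at the start; "moment": the same for the moment, N m; "width": finger opening in m.
Only numpy, scipy, OpenCV 4.12 (cv2) and the standard library are available. Lean on these libraries where they do the work, as an engineer would, in place of code of your own. Each camera call takes 0.05 s, during which the arm holds its last target. There are 200 camera calls.

## Task

The ground soil is ready to be sieved: build the sieve stack on the small shaker. First set the shallow fine-mesh sieve on the shaker's receiver pan and turn it clockwise (seen from above) about a quarter turn until its bayonet stops, then lock the deep coarse-mesh sieve on top of it in the same way. Both must end fully home, upright and let go, and the mortar, tins, beaker, brush and wash bottle must not be pushed about or knocked over.

Things in the scene. Friction and masses are not known exactly. Their poses are not given: they have to be found in the camera images.
- pan_rim (a point): Centre of the receiver pan's top rim, 118 mm above the bench, z up. Plain aluminium cup 62 mm across, clamped on the shaker, open upward. The rim is a bayonet socket: two inward lips (4 mm thick, bore 43 mm) with two gaps, 56 deg wide each, centred on this point's +x and -x. Under the lips a bore of 54 mm, floor over 12 mm down. Lugs enter by the gaps, then turn only clockwise from above.
- shaker: Shaker fixed to the bench: grey round housing 130 mm across, 56 mm high, black control panel on its -x side; on it a plate (96 mm across, top at 72 mm), three small clamps and the pan (72 to 118 mm). Origin: centre of its underside, axes as pan_rim. In the pan, lugs turn 90 deg from the gap's centre to a solid stop; lugs beside the gaps ride on the lips, about 9 mm too high.
- shallow_sieve: Fine-mesh section, loose, upright on the bench: plain aluminium ring 62 mm across, 44.5 mm high in all, 0.09 kg, dense screen inside. Origin: centre of its underside, z up its axis. z 0 to 10.5 mm: spigot 39 mm across with bevelled foot and two lugs at its +x and -x sides (tips 25 mm from the axis, 29 deg wide, z 1 to 5 mm). z 10.5 (shoulder) to 44.5 mm (rim): the ring.
- deep_sieve: Coarse-mesh section, loose, upright on the bench: same plain ring, spigot, lugs (+x, -x), flats (+y, -y, 57 mm apart) and rim socket as the shallow one, but 64.5 mm high in all (shoulder 10.5 mm, rim 64.5 mm), 0.12 kg, open screen of 6.5 mm pitch. Origin: centre of its underside, z up its axis. Which section stands left and which right of the shaker varies.
- shallow_rim (a point): Centre of the shallow sieve's top rim, 44.5 mm above its origin, its own axes, the same socket as the pan's, gaps at +x and -x, for the deep sieve. Home means shoulder on rim, so a section's origin lies 10.5 mm below the rim it sits in; play 1.8 mm radially, 12 deg either way in the gaps, 1.5 mm up and down under the lips. It turns freely, no spring or click, to the stop.
- mortar: White porcelain mortar, 138 mm across, 82 mm high, about 1.3 kg, a pestle leaning in it up to 140 mm high; bystander. Origin: centre of its underside.
- tin_a: Closed round aluminium soil tin, 58 mm across, 42 mm high, flat-lidded, no screen; bystander between robot and shaker. Origin: centre of its underside.
- tin_b: Another closed soil tin of the same size, beyond the sieves on the left; bystander.
- tin_c: A third closed soil tin of the same size, at the right; bystander.
- beaker: Glass beaker, 68 mm across, 90 mm high, beyond the sieves on the right; bystander. Origin: centre of its underside.
- brush: Wooden sieve brush lying flat at the left, 130 mm long and 12 mm high; bystander. Origin: on its underside, in its head.
- wash_bottle: White plastic wash bottle with a bent spout, 68 mm across, 187 mm high, at the right; bystander. Origin: centre of its underside.
- shallow_grip (a point): Point on the shallow sieve's axis 34.5 mm above its origin (10 mm below its rim), with its axes. Here and over the whole ring height it has two upright parallel flats on its +y and -y sides, 57 mm apart and 24 mm wide (the lugs are at 90 deg to them). Half a turn makes no difference.
- deep_grip (a point): Point on the deep sieve's axis 52.5 mm above its origin (12 mm below its rim), with its axes, between its two flats.
There are look-alikes about, which are no part of the job. Leave any green or red look-alike of the deep_sieve alone.

How it is judged:
On the way, in this order (a step that is already met when the one before it is completed fails the run):
1. the shallow sieve sits fully home on the receiver pan and is turned clockwise under the lips to its lock (horizontal distance between shallow_sieve and pan_rim below 0.004 m and z of shallow_sieve in the frame of pan_rim below -0.0085 m and angle between the x axis of shallow_sieve and the x axis of pan_rim, either way round above 1.13 rad), for 0.2 s.
2. the deep sieve sits fully home on the shallow one and is turned clockwise under its lips to its lock (horizontal distance between deep_sieve and shallow_rim below 0.004 m and z of deep_sieve in the frame of shallow_rim below -0.0085 m and angle between the x axis of deep_sieve and the x axis of shallow_rim, either way round above 1.13 rad), for 0.2 s.
At the end, for the whole second after the job is handed in: The shallow sieve is home in the pan (origin within 4 mm of the pan's axis and at least 8.5 mm below the rim), turned at least 65 degrees from the gap centres; the deep sieve is home and turned likewise on the shallow sieve; both upright within 0.06 rad and at rest (all of step 1 and all of step 2 and angle between each of shallow_sieve, deep_sieve's own z axis and vertical below 0.06 rad and linear speed of each of deep_sieve, shallow_sieve below 0.02 m/s); the robot touches nothing.
It fails at once if a bystander (mortar, tin, beaker, brush or wash bottle) was pushed more than 40 mm from its place (distance of any of mortar, tin_a, tin_b, tin_c, beaker, brush, wash_bottle from where it was at the start of the episode above 0.04 m).
It fails at once if the mortar, a tin, the beaker or the wash bottle was knocked over (angle between any of mortar, tin_a, tin_b, tin_c, beaker, wash_bottle's own z axis and vertical above 0.5 rad).
It also fails if it takes over 67 s, if anything falls off the work surface, if the arm or the gripper's body presses on something with over 40 N, if the wrist force passes 120 N, or if a joint passes its speed limit or range.

## Working session

There is one attempt and no reset: what is moved stays moved. The work goes in short steps, Python scripts to look and compute and a tool call to move; the robot and the scene stay as the last step left them, time stands still between calls to the robot, and variables do not carry over. Pictures are saved under pics/ and viewed, about 8 in all and at most 12, crops included, and the job is handed in when it is done.

Besides the shell and the picture viewer there is one more tool, called after "Call:" in YAML: its name, and indented under it one key for each argument. carry_out: Moves the arm, as the interface text tells. Its arguments: {"type":"object","properties":{"moves":{"type":"array","items":{"type":"number"}},"squeeze":{"type":"number"}},"required":["moves"]}

```bash
mkdir -p pics
cat > h.py <<'E'
import numpy as np, cv2
from scipy.spatial.transform import Rotation as R
from rig import manip
def snap(n,f):
    s=manip.get_state(); im=manip.get_image(n); cv2.imwrite(f'pics/{f}.png',im[:,:,::-1]); return s,im
def rays(n,uv,s=None):
    c=manip.camera_info(n); f=200/np.tan(np.radians(c['fov_y']/2)); uv=np.atleast_2d(uv).astype(float)
    d=(uv-[c['cx'],c['cy']])/f
    if n=='wrist':
        r=np.linalg.norm(d,axis=1,keepdims=True)+1e-9
        v=np.hstack([d/r*np.sin(r),np.cos(r)]); H=np.array(c['hand_eye'])
        q=s['ee_rot']; W=R.from_quat([q[1],q[2],q[3],q[0]]).as_matrix()
        return W@H[:3,3]+s['position'], v@H[:3,:3].T@W.T
    Rm=cv2.Rodrigues(np.array(c['rvec'],float))[0]; t=np.array(c['tvec'],float).ravel()
    return -Rm.T@t, np.hstack([d,np.ones((len(d),1))])@Rm
def onz(n,uv,z,s=None):
    o,d=rays(n,uv,s); return o+d*((z-o[2])/d[:,2:])
def proj(n,P,s=None):
    c=manip.camera_info(n); f=200/np.tan(np.radians(c['fov_y']/2)); P=np.atleast_2d(P).astype(float)
    if n=='wrist':
        H=np.array(c['hand_eye']); q=s['ee_rot']; W=R.from_quat([q[1],q[2],q[3],q[0]]).as_matrix()
        v=((P-s['position'])@W-H[:3,3])@H[:3,:3]; rho=np.linalg.norm(v[:,:2],axis=1,keepdims=True)
        return v[:,:2]/rho*np.arctan2(rho,v[:,2:])*f+[c['cx'],c['cy']]
    Rm=cv2.Rodrigues(np.array(c['rvec'],float))[0]; v=P@Rm.T+np.array(c['tvec'],float).ravel()
    return v[:,:2]/v[:,2:]*f+[c['cx'],c['cy']]
E
python3 - <<'E'
from h import *
for n in('scene','side','wrist'):
    s,im=snap(n,n+'0'); print(n,manip.camera_info(n))
print(s)
a=cv2.imread('pics/scene0.png');b=cv2.imread('pics/side0.png')
E
```

```text
scene {'fov_y': 50.94322393235187, 'cx': 320.14800692750987, 'cy': 193.35374861479573, 'rvec': array([ 0.7964765 ,  2.68529334, -0.89999741]), 'tvec': array([ 0.47649279, -0.21118222,  1.61483218])}
side {'fov_y': 51.0607739953544, 'cx': 316.9417742197358, 'cy': 194.7341420076553, 'rvec': array([ 0.79497293, -2.56141374,  1.15083144]), 'tvec': array([0.47152361, 0.29719932, 1.07927119])}
wrist {'fov_y': 65.70646984690485, 'cx': 316.72949689373013, 'cy': 199.3816823471194, 'hand_eye': array([[-4.43024683e-04, -9.62227185e-01, -2.72247404e-01,
         6.87814397e-02],
       [ 9.99998366e-01, -9.03379986e-04,  1.56560839e-03,
         2.81783711e-05],
       [-1.75241381e-03, -2.72246266e-01,  9.62226013e-01,
        -1.42885707e-01],
       [ 0.00000000e+00,  0.00000000e+00,  0.00000000e+00,
         1.00000000e+00]])}
{'clock': 0.1, 'qpos': array([-1.45496268e+00,  2.76524325e-01,  1.50597137e+00,  1.44986924e-05,
        1.36070182e+00, -1.20960027e-01]), 'qd': array([ 2.01496323e-04,  5.38078573e-05, -2.13179799e-03, -5.11396652e-04,
       -1.67710510e-04,  1.09598523e-03]), 'effort': array([ 1.66687820e-03, -4.17698801e+01, -2.46404761e+01, -1.39190615e-04,
        5.85600399e-03,  7.78266582e-06]), 'position': array([ 0.13485693, -0.55849598,  0.23054446]), 'ee_rot': array([-8.02410027e-04,  9.92999138e-01,  1.18118874e-01,  9.14548418e-06]), 'contact_force': array([ 0.9598362 , -0.01580787, -0.69929322]), 'moment': array([0.0073191 , 0.006802  , 0.01093202]), 'width': 0.08564039176427347}
```

View pics/scene0.png

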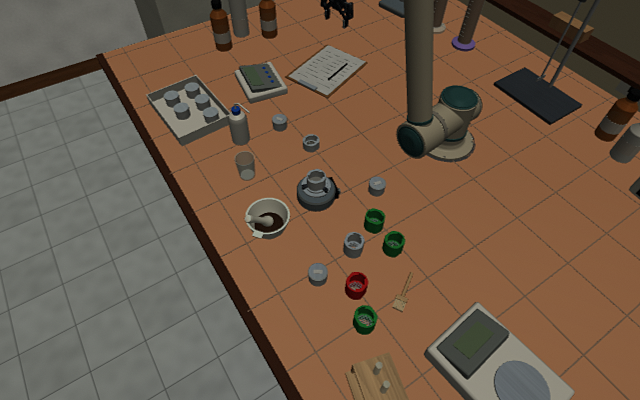

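View pics/side0.png

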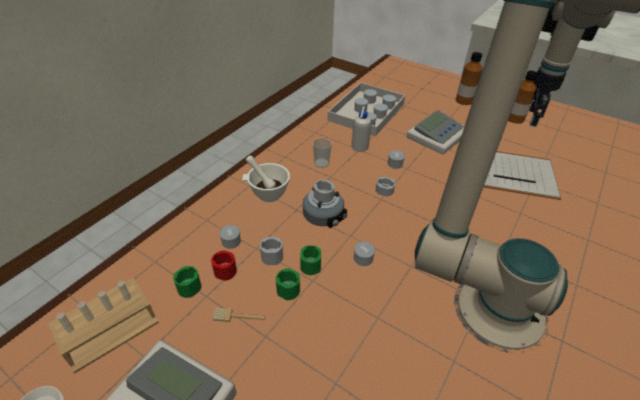

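Scene view: pan at about (317,175), shallow sieve at (311,143), plain deep sieve at (354,243) with green and red look-alikes around it. Side view: pan (323,187), shallow (386,185), deep (271,247). I'll triangulate these coarsely.

Run:
```python
from h import *
def tri(a,b):
    o1,d1=rays('scene',a);o2,d2=rays('side',b);d1=d1[0]/np.linalg.norm(d1);d2=d2[0]/np.linalg.norm(d2)
    t=np.linalg.lstsq(np.c_[d1,-d2],o2-o1,rcond=None)[0];p,q=o1+t[0]*d1,o2+t[1]*d2
    return (p+q)/2,np.linalg.norm(p-q)
for k,a,b,z in[('pan',(317,173),(323,186),.118),('shal',(311,138),(386,180),.0445),('deep',(354,238),(271,242),.0645),('green1',(375,214),(311,251),.0645),('green2',(394,237),(288,275),.0645),('red',(356,279),(224,257),.0645),('tina',(377,181),(364,246),.042),('tinb',(318,268),(230,230),.042),('tinc',(279,118),(396,155),.042),('mortar',(268,212),(269,175),.082),('bottle',(238,105),(363,112),.187)]:
    p,e=tri(a,b);print(k,p.round(3),round(e,3),onz('scene',[a],z)[0].round(3),onz('side',[b],z)[0].round(3))
a=cv2.imread('pics/scene0.png')[120:270,240:420];b=cv2.imread('pics/side0.png')[140:290,220:420]
cv2.imwrite('pics/c.png',np.vstack([cv2.resize(a,(720,600),interpolation=2)[:300*2]])[:600])
```

```text
pan [ 0.566 -0.027  0.124] 0.006 [ 0.562 -0.035  0.118] [ 0.57  -0.03   0.118]
shal [ 0.457 -0.236  0.052] 0.005 [ 0.454 -0.239  0.044] [ 0.461 -0.248  0.044]
deep [0.585 0.203 0.072] 0.002 [0.583 0.201 0.064] [0.59  0.198 0.064]
green1 [0.478 0.167 0.071] 0.003 [0.475 0.166 0.064] [0.481 0.161 0.065]
green2 [0.481 0.265 0.07 ] 0.002 [0.479 0.264 0.064] [0.484 0.26  0.064]
red [0.657 0.312 0.066] 0.002 [0.657 0.313 0.064] [0.659 0.31  0.064]
tina [0.377 0.053 0.049] 0.004 [0.374 0.051 0.042] [0.38  0.045 0.042]
tinb [0.724 0.219 0.05 ] 0.001 [0.722 0.217 0.042] [0.729 0.214 0.042]
tinc [ 0.497 -0.4    0.04 ] 0.001 [ 0.499 -0.397  0.042] [ 0.496 -0.398  0.042]
mortar [ 0.759 -0.007  0.087] 0.001 [ 0.758 -0.01   0.082] [ 0.763 -0.01   0.082]
bottle [ 0.648 -0.407  0.163] 0.006 [ 0.656 -0.385  0.187] [ 0.629 -0.366  0.187]
```

Call:
carry_out:
  moves: [100,3.2,3.2,0,0,100,3.2,3.2,0,0,100,3.2,3.2,0,0,100,3.2,3.2,0,0,100,3.2,3.2,0,0,100,3.2,3.2,0,0,100,3.2,3.2,0,0,100,3.2,3.2,0,0,100,3.2,3.2,0,0,100,3.2,3.2,0,0]
  squeeze: 40

```text
clock: 1.15
position: [0.4558, -0.2374, 0.2312]
ee_rot: [0.0, 0.993, 0.118, -0.0]
contact_force: [0.8, -0.1, -0.3]
width: 0.0851
```

Run:
```python
from h import *
s,im=snap('wrist','w1'); print(s['clock'],s['position'],s['ee_rot'],s['contact_force'],proj('wrist',[.457,-.24,.0445],s))
```

```text
1.15 [ 0.45581821 -0.23737969  0.23122771] [ 8.09863554e-05  9.92995216e-01  1.18154516e-01 -6.98387312e-05] [ 0.83233505 -0.09547228 -0.28923598] [[318.77532277 177.19066486]]
```

View pics/w1.png

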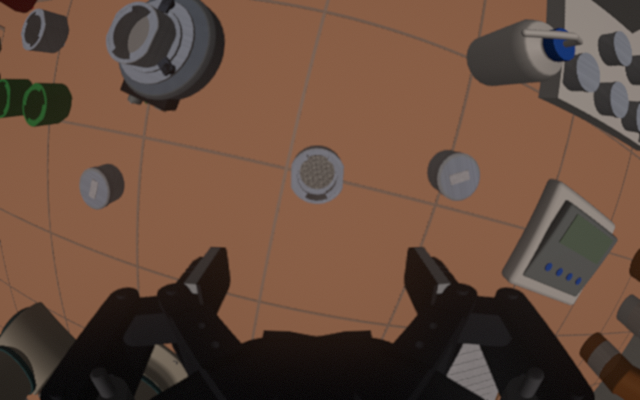

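The wrist view shows the shallow sieve at (318,174) and the pan at (150,35), top left. I'll rectify both crops onto their rim planes to read the flats and gaps.

```bash
cat >> h.py <<'E'
def rect(im,s,c,z,half=.045,n=380,cam='wrist'):
    g=np.linspace(half,-half,n); X,Y=np.meshgrid(g,g,indexing='ij')  # up=+x, left=+y
    P=np.c_[c[0]+X.ravel(),c[1]+Y.ravel(),np.full(n*n,z)]
    uv=proj(cam,P,s).astype(np.float32).reshape(n,n,2)
    o=cv2.remap(im,uv[...,0],uv[...,1],cv2.INTER_CUBIC)[:,:,::-1].copy()
    for k in range(0,n,n//9): o[:6,k]=(0,255,255); o[k,:6]=(0,255,255)
    return o
E
python3 - <<'E'
from h import *
s=manip.get_state(); im=cv2.imread('pics/w1.png')[:,:,::-1].copy()
a=rect(im,s,(.457,-.240),.0445); b=rect(im,s,(.566,-.033),.118)
cv2.imwrite('pics/r1.png',np.hstack([a,b]))
E
```

```text
(no output)
```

View pics/r1.png

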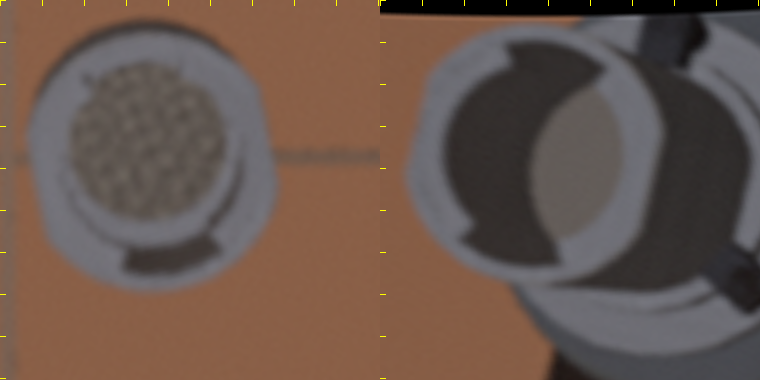

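Rectified crops: the shallow rim is centred at (152,159), with its gap axis at about +12° to world x. The pan rim is centred at (156,153) in its own crop, with its gap axis at about −14°. Joint 6 would run out during the locking turn, so I'll take the half-turned grasp and look again on the way down.

Call:
carry_out:
  moves: [100,0.08,0.06,-0.5,0.149,100,0.08,0.06,-0.5,0.149,100,0.08,0.06,-0.5,0.149,100,0.08,0.06,-0.5,0.149,100,0.08,0.06,-0.5,0.149,100,0.08,0.06,-0.5,0.149,100,0.08,0.06,-0.5,0.149,100,0.08,0.06,-0.5,0.149,100,0.08,0.06,-0.5,0.149,100,0.08,0.06,-0.5,0.149]

```text
clock: 2.2
position: [0.4626, -0.233, 0.1808]
ee_rot: [-0.0, 0.648, 0.762, -0.0]
contact_force: [-0.1, 0.4, 0.3]
width: 0.0854
```

Call:
carry_out:
  moves: [100,0,0,-0.5,0.149,100,0,0,-0.5,0.149,100,0,0,-0.5,0.149,100,0,0,-0.5,0.149,100,0,0,-0.5,0.149,100,0,0,-0.5,0.149,100,0,0,-0.5,0.149,100,0,0,-0.5,0.149,100,0,0,-0.5,0.149,100,0,0,-0.5,0.149]

```text
clock: 3.2
position: [0.4626, -0.2331, 0.1309]
ee_rot: [-0.0, -0.041, 0.999, 0.0]
contact_force: [0.1, 0.2, 0.4]
width: 0.0855
```

Run:
```python
from h import *
s,im=snap('wrist','w2'); p=s['position'];q=s['ee_rot'];print(s['clock'],p,np.degrees(2*np.arctan2(q[2],q[1])),s['qpos'])
a=rect(im,s,(.464,-.231),.0445)
cv2.imwrite('pics/r2.png',np.hstack([a,cv2.resize(im[:,:,::-1],(608,380))])[:,:800])
```

```text
3.2 [ 0.46255123 -0.23305521  0.1308928 ] 184.65692775151265 [-6.01156181e-01  2.70152908e-01  1.78133341e+00  6.43054766e-05
  1.09074147e+00 -2.25326095e+00]
```

View pics/r2.png

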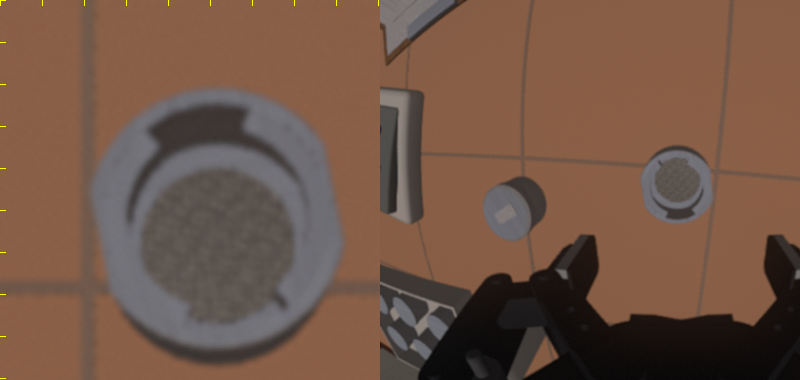

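The opposite view puts the rim centre at (216,219) in the crop. That is about 7 mm in x and 6 mm in y from the first reading, so the hand-eye calibration is a few mm off. I'll fit the rim circles numerically in both views and derive the tool-frame bias.

```bash
cat >> h.py <<'E'
from scipy.optimize import least_squares
def rimfit(r,c,half=.045,thr=None,n=380):
    """bright grey rim in a rectified crop -> centre (world) from the outer edge, robust circle of radius 31 mm"""
    hsv=cv2.cvtColor(r,cv2.COLOR_BGR2HSV); g=(hsv[...,1]<70)
    v=hsv[...,2]; thr=thr or cv2.threshold(v[g].reshape(-1,1),0,255,cv2.THRESH_OTSU)[0]
    m=((g)&(v>thr)).astype(np.uint8); m=cv2.morphologyEx(m,cv2.MORPH_OPEN,np.ones((5,5)))
    cs,_=cv2.findContours(m,cv2.RETR_EXTERNAL,cv2.CHAIN_APPROX_NONE)
    k=max(cs,key=cv2.contourArea)[:,0].astype(float); h=cv2.convexHull(k.astype(np.float32))[:,0]
    px=2*half/(n-1); R0=.031/px
    f=least_squares(lambda p:np.hypot(*(k-p).T)-R0,k.mean(0),loss='soft_l1',f_scale=2)
    p=f.x; return p.round(1),thr,np.abs(f.fun).mean().round(2),(c[0]+half-p[1]*px,c[1]+half-p[0]*px)
def tang(s): q=s['ee_rot']; return 2*np.arctan2(q[2],q[1])
E
python3 - <<'E'
from h import *
s=manip.get_state()
s1=dict(s,position=np.array([ 0.45581821,-0.23737969,0.23122771]),ee_rot=np.array([ 8.09863554e-05,9.92995216e-01,1.18154516e-01,-6.98387312e-05]))
im1=cv2.imread('pics/w1.png')[:,:,::-1].copy();im2=cv2.imread('pics/w2.png')[:,:,::-1].copy()
for im,st,c,z in[(im1,s1,(.464,-.231),.0445),(im2,s,(.457,-.237),.0445),(im1,s1,(.5747,-.025),.118)]:
    print(rimfit(rect(im,st,c,z),c))
print(tang(s1),tang(s))
E
```

```text
(array([212.1, 218.1]), 103.0, np.float64(3.32), (np.float64(0.457199603006622), np.float64(-0.23636342440065528)))
(array([189.5, 190.7]), 101.0, np.float64(3.29), (np.float64(0.4567128416600346), np.float64(-0.23699194329792378)))
(array([220.6, 216. ]), 66.0, np.float64(20.71), (np.float64(0.5684149565441545), np.float64(-0.03238681921937811)))
0.2368623481255947 3.226565560466863
```

Using the pose read just before each picture, both opposed views agree on the rim centre: (0.457, −0.237) within 0.6 mm. The discrepancy came from reading the pose late. Next: descend and grip.

Call:
carry_out:
  moves: [100,-0.28,-0.18,-1,0.07,100,-0.28,-0.19,-1,0.067,100,0,0,-2,0,100,0,0,-2,0,100,0,0,-2,0,100,0,0,-2,0,100,0,0,-1,0,100,0,0,-0.5,0,100,0,0,0,0,30,0,0,0,0]
  squeeze: 40

```text
clock: 4.25
position: [0.4578, -0.2371, 0.017]
ee_rot: [0.001, -0.106, 0.994, -0.0]
contact_force: [-0.8, 0.4, -0.6]
width: 0.0732
```

Call:
carry_out:
  moves: [30,0,0,0,0,30,0,0,0,0,30,0,0,0,0,30,0,0,0,0,30,0,0,0,0,30,0,0,0,0,30,0,0,0,0,30,0,0,0,0,30,0,0,0,0,30,0,0,0,0]

```text
clock: 5.25
position: [0.458, -0.2371, 0.0173]
ee_rot: [0.001, -0.106, 0.994, -0.001]
contact_force: [0.2, 0.4, 5.7]
width: 0.0562
```

Call:
carry_out:
  moves: [30,0,0,2,0,30,0,0,5,0,30,0,0,5,0,30,2.8,1.9,5,-0.09,30,2.8,1.9,0,-0.09,30,2.8,1.9,0,-0.09,30,2.8,2,0,-0.09,30,3,2,0,-0.1,30,0,0,0,0,30,0,0,0,0]
  squeeze: 50

```text
clock: 6.25
position: [0.5942, -0.1423, 0.1769]
ee_rot: [-0.001, 0.122, 0.992, 0.0]
contact_force: [-0.6, -0.4, -1.5]
width: 0.0561
```

Run:
```python
from h import *
s,im=snap('wrist','w3'); p=s['position'];print(s['clock'],p,np.degrees(tang(s)),s['width'],s['contact_force'],s['qpos'])
a=rect(im,s,(.568,-.031),.118)
t=p+np.array([0,0,-.0155+.0445-.0017]);print(t)
b=rect(im,s,t[:2],t[2])
cv2.imwrite('pics/r3.png',np.hstack([a,b]))
```

```text
6.25 [ 0.59421339 -0.14227045  0.1768977 ] 165.93771615669536 0.05612431798711135 [-0.57594839 -0.35324295 -1.49391985] [-3.48573159e-01  3.63960415e-01  1.51128402e+00 -4.50172615e-04
  1.26831432e+00 -1.67380181e+00]
[ 0.59421339 -0.14227045  0.2041977 ]
```

View pics/r3.png

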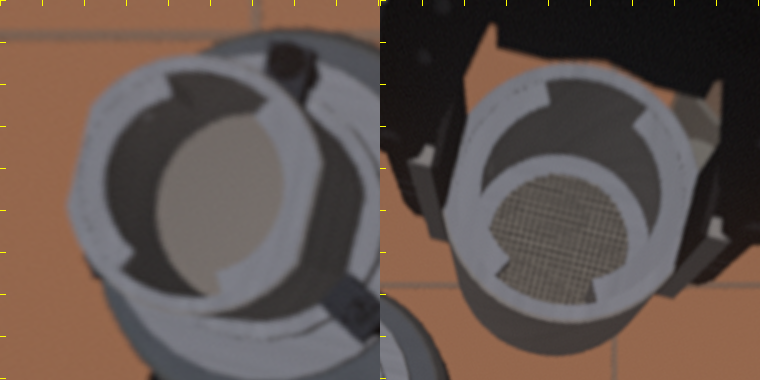

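Left crop: the pan rim is centred at (195,183), which gives world (0.569, −0.032), gap axis about −14°. Right crop: the held sieve is centred on the TCP within 1 mm. Moving over the pan.

Call:
carry_out:
  moves: [30,-0.5,2.2,0,0,30,-0.5,2.2,0,0,30,-0.5,2.2,0,0,30,-0.5,2.2,0,0,30,-0.4,2.2,0,0,30,0,0,-1,0,30,0,0,-1,0,30,0,0,-1,0,30,0,0,0,0,30,0,0,0,0]

```text
clock: 7.3
position: [0.5703, -0.0338, 0.147]
ee_rot: [-0.001, 0.124, 0.992, -0.0]
contact_force: [-0.0, -0.3, -1.2]
width: 0.0562
```

Run:
```python
from h import *
s,im=snap('scene','s4'); print(s['clock'],s['position'],np.degrees(tang(s)),s['contact_force'])
```

```text
7.3 [ 0.57028718 -0.03378997  0.14704646] 165.74153822910117 [-0.02557475 -0.30549366 -1.23112001]
```

Call:
carry_out:
  moves: [30,0,0.15,-0.4,0,30,0,0,-0.4,0,30,0,0,-0.3,0,30,0,0,-0.3,0,30,0,0,-0.2,0,30,0,0,-0.2,0,30,0,0,-0.2,0,30,0,0,-0.2,0,30,0,0,0,0,30,0,0,0,0]

```text
clock: 8.35
position: [0.5705, -0.0315, 0.1257]
ee_rot: [0.0, 0.124, 0.992, 0.0]
contact_force: [-0.9, 0.2, -1.0]
width: 0.0562
```

It is in the gaps: z = 0.1257 with almost no force, whereas riding on the lips would be 9 mm higher. Turning clockwise now.

Call:
carry_out:
  moves: [30,0,0,-0.1,0,30,0,0,0,-0.1,30,0,0,0,-0.14,30,0,0,0,-0.14,30,0,0,0,-0.14,30,0,0,0,-0.14,30,0,0,0,-0.14,30,0,0,0,-0.14,30,0,0,0,-0.14,30,0,0,0,-0.14]

```text
clock: 9.35
position: [0.5708, -0.0316, 0.125]
ee_rot: [0.0, 0.672, 0.741, 0.0]
contact_force: [0.7, 0.0, -0.5]
width: 0.0558
```

Call:
carry_out:
  moves: [30,0,0,0,-0.1,30,0,0,0,-0.08,30,0,0,0,-0.06,30,0,0,0,-0.05,30,0,0,0,-0.04,30,0,0,0,-0.03,30,0,0,0,0,30,0,0,0,0,30,0,0,0,0,30,0,0,0,0]

```text
clock: 10.35
position: [0.5698, -0.0312, 0.1249]
ee_rot: [-0.0, 0.792, 0.611, -0.0]
contact_force: [-3.7, 1.7, 3.4]
width: 0.0563
```

Run:
```python
from h import *
s=manip.get_state(); print(s['clock'],s['position'],np.degrees(tang(s)),s['contact_force'],s['moment'],s['qpos'])
```

```text
10.35 [ 0.56984865 -0.03116484  0.12492412] 75.29232123146222 [-3.70517381  1.6675378   3.42180214] [0.19527995 0.65857115 0.00720622] [-1.76682990e-01  3.48558388e-01  1.67694573e+00  2.43793658e-04
  1.11718287e+00  7.99074758e-02]
```

Call:
carry_out:
  moves: [100,0,0,0,0,100,0,0,0,0,100,0,0,0,0,100,0,0,0,0,100,0,0,0,0,100,0,0,1,0,100,0,0,2,0,100,0,0,4,0,100,0,0,4,0,100,0,0,0,0]

```text
clock: 11.35
position: [0.5742, -0.0321, 0.2418]
ee_rot: [0.005, 0.792, 0.611, 0.005]
contact_force: [0.3, 0.8, 0.3]
width: 0.0855
```

Call:
carry_out:
  moves: [100,0,3,0,0,100,0,3,0,0,100,0,3,0,0,100,0,3,0,0,100,0,3,0,0,100,0,3,0,0,100,0,2,0,0,100,0,0,0,0,100,0,0,0,0,100,0,0,0,0]

```text
clock: 12.35
position: [0.5705, 0.1677, 0.2348]
ee_rot: [0.0, 0.792, 0.61, -0.0]
contact_force: [0.8, -0.7, 0.6]
width: 0.085
```

Run:
```python
from h import *
s,im=snap('wrist','w5'); p=s['position'];print(s['clock'],p,np.degrees(tang(s)))
b=rect(im,s,(.585,.2),.0645); a=rect(im,s,(.5695,-.0315),.152)
print(rimfit(b,(.585,.2)),proj('wrist',[[.5695,-.0315,.152],[.585,.2,.0645]],s))
cv2.imwrite('pics/r5.png',np.vstack([np.hstack([a,b]),cv2.resize(im[:,:,::-1],(760,475))[:220]]))
```

```text
12.35 [0.5704517  0.16766582 0.23476255] 75.24145742005219
(array([172.5, 186.4]), 105.0, np.float64(2.15), (np.float64(0.5857301533430528), np.float64(0.20402648674938206))) [[363.74287711 378.10696418]
 [322.37579328 146.78254928]]
```

View pics/r5.png

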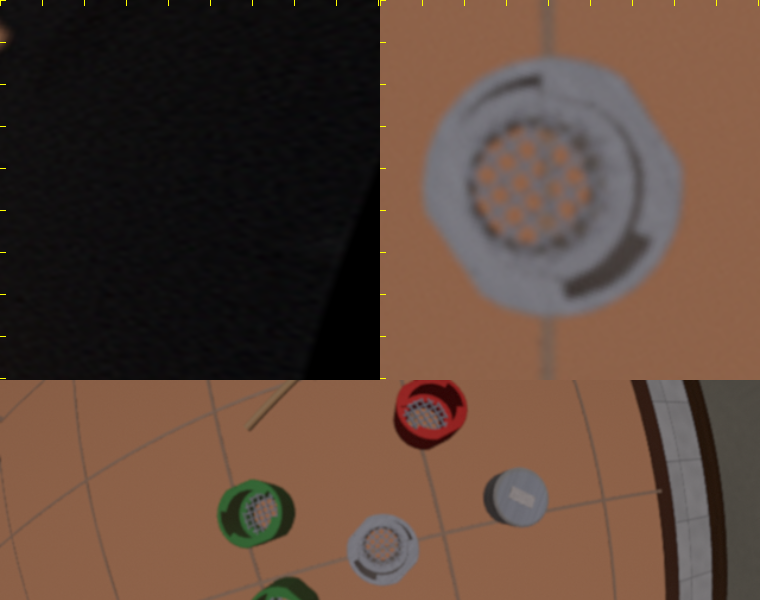

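Deep sieve: rim centre at crop (173,186), which gives world (0.586, 0.204), axis about +31°. Green sieves, red sieve and tins are all clear of the fingers. The shallow sieve is hidden by the gripper here, so I'll check it with the deep sieve in hand. Next: grasp the deep sieve.

Call:
carry_out:
  moves: [100,0.25,0.6,-2,-0.129,100,0.25,0.6,-2,-0.129,100,0.25,0.6,-2,-0.129,100,0.25,0.6,-2,-0.129,100,0.25,0.6,-2,-0.129,100,0.25,0.65,-2,-0.127,100,0,0,-2,0,100,0,0,-2,0,100,0,0,0,0,100,0,0,0,0]

```text
clock: 13.4
position: [0.5857, 0.2043, 0.0749]
ee_rot: [0.0, 0.964, 0.267, -0.0]
contact_force: [0.4, -0.3, 0.2]
width: 0.0852
```

Run:
```python
from h import *
s,im=snap('wrist','w6'); p=s['position'];print(s['clock'],p,np.degrees(tang(s)))
c=(.586,.204); b=rect(im,s,c,.0645); print(rimfit(b,c)); cv2.imwrite('pics/r6.png',b)
```

```text
13.4 [0.58573521 0.20428062 0.07493306] 30.981715096880574
(array([188. , 190.9]), 92.0, np.float64(2.42), (np.float64(0.585672181050516), np.float64(0.20435799818808684)))
```

View pics/r6.png

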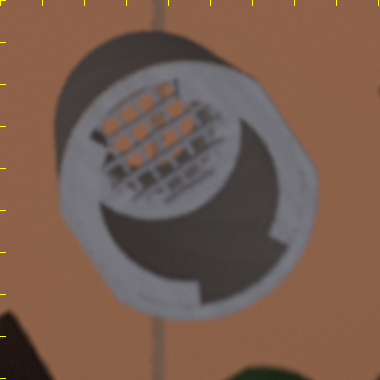

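The rim is centred on the TCP within 0.1 mm, and its axis is about 33°. Turning by +0.03, lowering and gripping.

Call:
carry_out:
  moves: [100,0,0,-1,0.03,100,0,0,-1,0,100,0,0,-1,0,100,0,0,-0.7,0,100,0,0,-0.4,0,100,0,0,0,0,30,0,0,0,0,30,0,0,0,0,30,0,0,0,0,30,0,0,0,0]
  squeeze: 50

```text
clock: 14.45
position: [0.5861, 0.2052, 0.0344]
ee_rot: [0.0, 0.959, 0.282, 0.001]
contact_force: [-0.0, 0.2, 2.6]
width: 0.0563
```

Call:
carry_out:
  moves: [30,0,0,0,0,30,0,0,0,0,30,0,0,0,0,30,0,0,0,0,30,0,0,0,0,30,0,0,0,0,30,0,0,2,0,30,0,0,5,0,30,0,0,5,0,30,0,0,5,0]

```text
clock: 15.45
position: [0.5843, 0.2049, 0.2042]
ee_rot: [-0.0, 0.959, 0.282, -0.002]
contact_force: [2.0, 1.1, -1.3]
width: 0.0564
```

Call:
carry_out:
  moves: [30,-1.6,-3,2,0.124,30,-1.6,-3.2,1,0.124,30,-1.7,-3.3,0,0.124,30,-1.7,-3.3,0,0.124,30,-1.7,-3.3,0,0.124,30,-1.7,-3.3,0,0.126,30,-1.7,-3.3,0,0,30,-1.7,-3.3,0,0,30,0,0,0,0,30,0,0,0,0]

```text
clock: 16.45
position: [0.4508, -0.0551, 0.2332]
ee_rot: [-0.001, 0.791, 0.611, -0.0]
contact_force: [0.5, -0.2, -1.1]
width: 0.0564
```

Run:
```python
from h import *
s,im=snap('wrist','w7'); p=s['position'];print(s['clock'],p,np.degrees(tang(s)),s['width'])
c=(.5695,-.0315); a=rect(im,s,c,.152)
t=p+np.array([0,0,-.0343+.0645]);b=rect(im,s,t[:2],t[2])
print(rimfit(a,c),rimfit(b,t))
cv2.imwrite('pics/r7.png',np.hstack([a,b]))
```

```text
16.45 [ 0.45080469 -0.05511652  0.23318508] 75.37720011538875 0.056394023482295254
(array([185.5, 194.4]), 97.0, np.float64(18.72), (np.float64(0.5683305660702539), np.float64(-0.03055181408376468))) (array([185.6, 189.6]), 78.0, np.float64(23.18), (np.float64(0.45078865974175353), np.float64(-0.05418336099656103)))
```

View pics/r7.png

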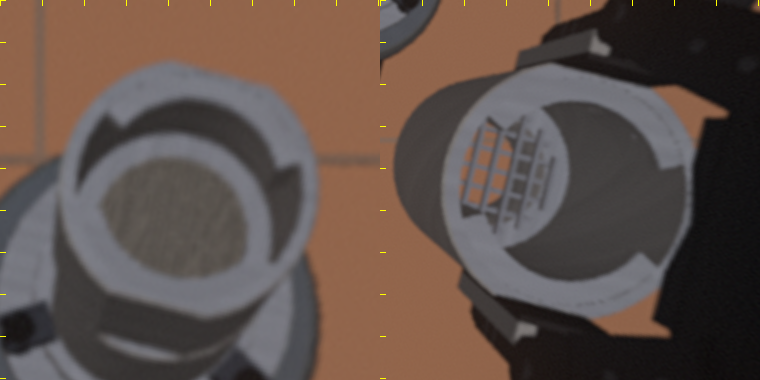

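Left crop: the shallow rim is centred at (188,190), at the expected rim height of 152 mm, with its flats along about 75°. So it is home and turned 90°. Right crop: the held deep sieve is centred within 1 mm. Moving over it.

Call:
carry_out:
  moves: [30,2.4,0.5,0,0,30,2.4,0.5,0,0,30,2.4,0.5,0,0,30,2.4,0.5,0,0,30,2.3,0.3,0,0,30,0,0,-1,0,30,0,0,-1,0,30,0,0,-1,0,30,0,0,-0.4,0,30,0,0,0,0]

```text
clock: 17.5
position: [0.5693, -0.0318, 0.1988]
ee_rot: [-0.001, 0.791, 0.612, -0.001]
contact_force: [-0.6, 0.4, -1.1]
width: 0.0566
```

Run:
```python
from h import *
s=manip.get_state(); print(s['clock'],s['position'],np.degrees(tang(s)),s['contact_force'])
```

```text
17.5 [ 0.5692745  -0.03176453  0.19881966] 75.49876930673548 [-0.62430165  0.37219246 -1.1135913 ]
```

Target TCP z when seated is about 0.176.

Call:
carry_out:
  moves: [30,0,0,-0.5,0,30,0,0,-0.5,0,30,0,0,-0.3,0,30,0,0,-0.2,0,30,0,0,-0.2,0,30,0,0,-0.2,0,30,0,0,-0.2,0,30,0,0,-0.2,0,30,0,0,0,0,30,0,0,0,0]

```text
clock: 18.5
position: [0.5705, -0.032, 0.1767]
ee_rot: [0.0, 0.791, 0.612, -0.0]
contact_force: [0.7, 0.0, -1.5]
width: 0.0564
```

Call:
carry_out:
  moves: [30,0,0,-0.1,0,30,0,0,0,-0.1,30,0,0,0,-0.14,30,0,0,0,-0.14,30,0,0,0,-0.14,30,0,0,0,-0.14,30,0,0,0,-0.14,30,0,0,0,-0.14,30,0,0,0,-0.14,30,0,0,0,-0.14]

```text
clock: 19.5
position: [0.5705, -0.032, 0.1759]
ee_rot: [0.0, 0.999, 0.046, 0.0]
contact_force: [0.0, -0.3, 0.3]
width: 0.0564
```

Call:
carry_out:
  moves: [30,0,0,0,-0.1,30,0,0,0,-0.08,30,0,0,0,-0.06,30,0,0,0,-0.05,30,0,0,0,-0.04,30,0,0,0,-0.03,30,0,0,0,0,30,0,0,0,0,30,0,0,0,0,30,0,0,0,0]

```text
clock: 20.5
position: [0.5706, -0.0319, 0.1759]
ee_rot: [-0.0, 0.991, -0.131, 0.0]
contact_force: [-0.4, 1.2, 0.3]
width: 0.0561
```

Run:
```python
from h import *
s=manip.get_state(); print(s['clock'],s['position'],np.degrees(tang(s)),s['contact_force'],s['moment'],s['width'])
```

```text
20.5 [ 0.57063025 -0.03189454  0.17590801] -15.01268798912327 [-0.44075291  1.24043691  0.25471008] [ 0.10055066 -0.05665034  0.06440357] 0.05614295225980758
```

Call:
carry_out:
  moves: [100,0,0,0,0,100,0,0,0,0,100,0,0,0,0,100,0,0,0,0,100,0,0,0,0,100,0,0,1,0,100,0,0,2,0,100,0,0,4,0,100,0,0,4,0,100,0,0,2,0]

```text
clock: 21.5
position: [0.5718, -0.0322, 0.3106]
ee_rot: [0.0, 0.991, -0.131, 0.003]
contact_force: [0.2, 1.6, 0.2]
width: 0.0856
```

Call:
carry_out:
  moves: [100,-3,0,0,0,100,-3,0,0,0,100,-3,0,0,0,100,-3,0,0,0,100,0,0,0,0,100,0,0,0,0,100,0,0,0,0,100,0,0,0,0,100,0,0,0,0,100,0,0,0,0]

```text
clock: 22.5
position: [0.4509, -0.032, 0.3054]
ee_rot: [0.0, 0.991, -0.131, -0.0]
contact_force: [-0.4, -0.2, -0.7]
width: 0.0853
```

Run:
```python
from h import *
s,im=snap('wrist','w8'); print(s['clock'],s['position'],s['contact_force'])
a=rect(im,s,(.5695,-.0315),.206); _,sd=snap('side','s8'); _,sc=snap('scene','sc8')
k=lambda i,r,c:cv2.resize(i[r-45:r+45,c-45:c+45,::-1],(380,380),interpolation=2)
z=lambda i,r,c:cv2.resize(i[r-60:r+60,c-100:c+100,::-1],(380,220),interpolation=2)
print(rimfit(a,(.5695,-.0315)))
u=proj('side',[.57,-.03,.15])[0].astype(int);v=proj('scene',[.57,-.03,.15])[0].astype(int)
cv2.imwrite('pics/r8.png',np.vstack([np.hstack([a,k(sd,u[1],u[0])]),np.hstack([z(sc,v[1],v[0]),z(sd,u[1],u[0])])]))
```

```text
22.5 [ 0.45094052 -0.03197179  0.305445  ] [-0.42256138 -0.19524123 -0.65325894]
(array([197.6, 189.1]), 88.0, np.float64(10.96), (np.float64(0.5695956315182464), np.float64(-0.03342148463336675)))
```

View pics/r8.png

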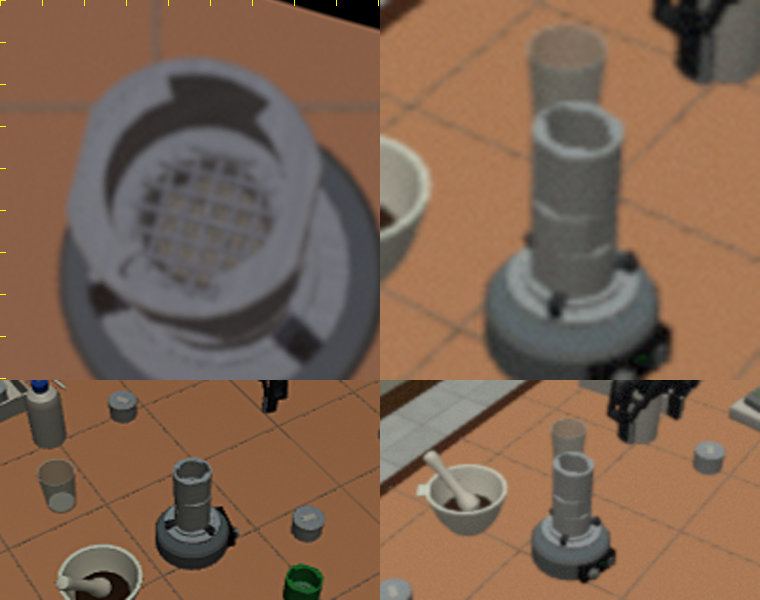

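The deep rim is centred at crop (194,188), at its expected 206 mm height, with its gap axis about −14°. The stack is upright with tight seams, and the gripper is clear. Handing in.

```bash
python3 -c "
from rig import manip
print(manip.sign_off())"
```

```text
the job is handed in; nothing more can be done
None
```

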